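Slide a circuit board under a lamp bridge onto an indexing turntable

TASK

First turn the small turntable by its upright post into line with the lane, clicked into its detent. Then, keeping the board carrier flat on the deck and never lifting it, push it along the lane under the low lamp bridge and draw it out on the other side, fully home against the end stop of the turntable's channel. Finally turn the turntable, with the carrier on it, a quarter turn clockwise (seen from above) until it clicks into its other, crosswise detent, and leave everything else on the bench where it is.

Things in the scene. Friction and masses are not known exactly. Their poses are not given: they have to be found in the camera images.
- station: Fixed board station with a straight lane. Origin on the bench on the lane's centre line, under the middle of the lamp bridge; x across the lane, y along it to the turntable (axis at x 0, y 120 mm), z up. Aluminium deck 150 mm wide, y -290 to +44, top at z 30. A black detent housing, 30 high, stands at x 94 to 114, y 108 to 132.
- lane_mouth (a point): Point on the deck, on the lane's centre line, at station y -98 mm, where the two steel guide walls begin (5 mm thick, 12 high): 119 mm apart here, they narrow to 77 mm between them at station y -45 and run on parallel to y +43.
- bridge (a point): Middle of the underside of the low lamp bridge, 34 mm above the deck: a grey bar across the lane, 45 mm along the lane (station y -22.5 to +22.5), 18 mm thick, so its top is 52 mm above the deck; its two feet stand at station x 51 to 65 mm either side.
- turntable (a joint): Turn of the turntable in rad, growing clockwise seen from above: 0 = its channel in line with the lane (detent), 1.571 = crosswise (detent), with stops just past them (travel -0.04 to 1.61). It stays where it is left between the detents; within about 0.1 rad of a detent a spring plunger resists (about 2 N at the post), then snaps in.
- hub (a point): Centre of the turntable's top face (29 mm over the bench, 1 mm below the deck), turning with it; at joint 0 its axes are the station's. Disc radius 82 mm. A channel runs along its y: two walls at x 38.5 to 43.5 mm either side, 12 high, flared entrance from y -66 to -50; the end stop, 54 wide and 12 high, has its face at y +66.
- post (a point): Centre of the top of the turntable's upright steel post, diameter 14 mm, 50 mm tall above the disc, at x -64, y 0 mm in the hub's frame: on the robot's side of the lane at joint 0, at the side farthest from the bridge at 1.571.
- carrier: Loose board carrier, some 300 g: dark plate 70 mm wide (x), 130 long (y), 6 thick, front corners bevelled, green circuit board on it (top at 8). Origin at the centre of its underside; it travels to its +y. Rear wall 18 high at y -65 to -59; parts up to 18 high at y -50 to -5; bare board at y 0 to 49. Home when its front edge (y 65) meets the end stop, its origin 1 mm past the hub.
- lip (a point): Middle of the top edge of the carrier's upright steel pull lip: a plate 40 mm wide (x), 6 thick, its top 26 mm above the carrier's underside, at carrier y +49 to +55 mm. It passes under the bridge.
- flux_jar: Bystander: jar, 44 mm across, 50 high. Origin at the centre of its underside.
- screwdriver: Bystander: screwdriver lying along its x, 160 mm long, about 25 high.
- spool: Bystander: empty grey spool standing upright, 48 mm across, 34 high. Origin at the centre of its underside.
- spare_board: Bystander: bare circuit board with parts, 70 x 90 mm, 20 high. Origin at the centre of its underside.
- multimeter: Bystander: black multimeter lying flat, 130 x 70 mm, 39 high. Origin at the centre of its underside.
- parts_tray: Bystander: grey compartment tray, 70 x 120 mm, 30 high. Origin at the centre of its underside.
- mouse: Bystander: black computer mouse, 105 x 60 mm, 32 high. Origin at the centre of its underside.
Mind the look-alikes: they are no part of the job. What is shaped like the carrier but red is not meant.

How it is judged (in metres and radians):
On the way, in this order (a step that is already met when the one before it is completed fails the run):
1. the turntable is turned into line with the lane (within 4 degrees) (value of joint turntable between -0.07 and 0.07 rad), for 0.2 s.
2. the carrier lies under the bridge with its pull lip out on the turntable's side (y of lip in the frame of station above 0.0225 m and z of lip in the frame of station below 0.062 m), for 0.1 s.
3. the carrier is home on the turntable (within 6 mm of the end stop), the turntable still in line with the lane (y of carrier in the frame of hub between -0.005 and 0.008 m and x of carrier in the frame of hub between -0.008 and 0.008 m and z of carrier in the frame of hub between -0.004 and 0.004 m and value of joint turntable between -0.1 and 0.1 rad), for 0.2 s.
At the end, for the whole second after the job is handed in: The turntable rests in its crosswise detent (within 4 degrees of a quarter turn from the lane) and the carrier lies flat and still in its channel, its front edge within 6 mm of the end stop (y of carrier in the frame of hub between -0.005 and 0.008 m and x of carrier in the frame of hub between -0.008 and 0.008 m and z of carrier in the frame of hub between -0.004 and 0.004 m and value of joint turntable between 1.5 and 1.641 rad and angle between carrier's own z axis and vertical below 0.05 rad and linear speed of carrier below 0.01 m/s and velocity of joint turntable between -0.03 and 0.03 rad/s); the robot touches nothing.
It fails at once if the carrier is lifted more than 15 mm off the deck or tipped more than 15 degrees (z of carrier in the frame of station above 0.045 m or angle between carrier's own z axis and vertical above 0.26 rad).
It fails at once if one of the other things on the bench (jar, screwdriver, spool, spare board, multimeter, tray, mouse) is moved more than 25 mm (distance of any of flux_jar, screwdriver, spool, spare_board, multimeter, parts_tray, mouse from where it was at the start of the episode above 0.025 m).
It also fails if it takes over 72 s, if anything falls off the work surface, if the arm or the gripper's body presses on something with over 40 N, if the wrist force passes 120 N, or if a joint passes its speed limit or range.

ROBOT

A 7-joint arm with a two-finger parallel gripper is mounted at the origin on the work surface. World frame = base frame: x ahead of the robot, y to its left, z up, the work surface at z = 0. Lengths are in mm, angles in rad, forces in N, time in s.
With the tool pointing down it reaches from about 400 to 875 mm from the base axis. Payload 4.4 kg.
Tool frame: the origin (TCP) lies midway between the tips of the shut fingers; the grasp point (between the pads) lies 19 mm behind it; z points along the fingers, y is the line along which they close (so a half turn about z gives the same grasp; the last joint's range is limited). The gripper opens to 85 mm and grips with 20 to 120 N. Pads are 22 mm wide; open, the fingers measure 114 mm over their backs; the gripper's body (76 mm by 85 mm) begins 54 mm behind the grasp point. The pads swing forward as they close: fully open they stand 13 mm farther back than shut.
Start: joints at [1.177, 0.628, 0.038, 1.517, -0.027, 0.996, -0.02], TCP at [209.302, -615.394, 231.313] pointing down, gripper open.
Joint ranges: [-3.06, 3.06], [-0.37, 2.12], [-1.25, 1.32], [0.18, 2.47], [-1.1, 4.24], [0.23, 1.98], [-2.94, 2.94]. Speed limits (rad/s): [2.57, 2.57, 3.14, 3.14, 3.14, 3.14, 3.14].

INTERFACE

Orientations are given as [roll, pitch, yaw] about the fixed x, y, z axes, in that order (R = Rz(yaw) Ry(pitch) Rx(roll)).
In Python, from cell import ctrl gives the robot as it stands. The module is installed in compiled form; this text tells all that it offers.
- The arm moves only by the tool step_arm, never from a script. Its argument "commands" is one flat list of numbers, 7 for each row, row after row: the shift along the tool's x, y, z in cm, then the turn, a rotation vector about the tool's x, y, z in rad, then the opening, from 0 (shut) to 1 (fully open). A call has 1 to 10 rows; each row is the pose to reach, as a shift and turn from the pose commanded when the call began, along the tool's axes at that moment; what a row does not reach only later rows make up. A row lasts 1/10 s, in which the tool goes at most 50 mm and 8.59 degrees, less where a joint would pass 70% of its speed; a pose out of reach is approached as far as the arm can. A call with a gripper value outside its range is refused whole. The fingers move at their own pace and stop on an object; the grip force is fixed at half the most. Time passes only in rows, so rows that repeat a pose let the fingers close. It gives the time, the measured TCP pose, the force, the opening and the grip force at its end, in the units of the state.
- ctrl.read_state(): the state, without advancing time (a new reading comes with each control period).
- ctrl.get_image(name): name is "side" or "top" or "wrist"; returns a dict with "image" (480x640x3 uint8, red, green, blue), "range_z" (480x640 float32, mm along the optical axis (not along the pixel's ray), 0 where there is no reading), "vfov" (degrees; the focal length in pixels is half the picture's height over the tangent of half this angle, whatever the lens; pixels are square), "cx", "cy" (the principal point, pixels), "world_to_cam" (4x4, takes a point from world to camera coordinates). Camera axes: x right, y down, z forward; pixel columns grow to the right and rows downward; lengths in mm; the calibration is good to about 2 mm. A picture is of the moment at which its call begins.
- ctrl.finish_job(): hands the job in; it is judged then, once.
The state is a dict: "clock": time; "qpos": joint angles; "qd": joint speeds; "tau": joint torques, N m; "eef_pos": TCP position; "tool_rot": TCP orientation; "force": force on the tool from outside, world axes, zero at the start; "torque": the same for the moment, N m; "width": finger opening in mm; "gripper_force": force on a finger pad.
Only numpy, scipy, OpenCV 4.12 (cv2) and the standard library are available. Lean on these libraries where they do the work, as an engineer would, in place of code of your own. Each camera call takes 0.05 s, during which the arm holds its last target. There are 200 camera calls.

## Working session

There is one attempt and no reset: what is moved stays moved. The work goes in short steps, Python scripts to look and compute and a tool call to move; the robot and the scene stay as the last step left them, time stands still between calls to the robot, and variables do not carry over. Pictures are saved under pics/ and viewed, at most 10 in all, crops included, and the job is handed in when it is done.

Besides the shell and the picture viewer there is one more tool, called after "Call:" as name(argument=value, ...) on one line, values as JSON. step_arm: Moves the arm, as the interface text tells. Its arguments: {"type":"object","properties":{"commands":{"type":"array"}},"required":["commands"]}

```bash
mkdir -p pics
cat > h.py <<'E'
import numpy as np, cv2
from cell import ctrl
def snap(name,fn):
    d=ctrl.get_image(name); cv2.imwrite('pics/'+fn+'.png',d['image'][:,:,::-1]); np.savez('pics/'+fn+'.npz',**d); return d
def load(fn): return np.load('pics/'+fn+'.npz')
def px(d,u,v,z=None):
    f=240/np.tan(np.radians(float(d['vfov']))/2); T=np.linalg.inv(d['world_to_cam'])
    r=np.array([(u-d['cx'])/f,(v-d['cy'])/f,1.])
    if z is None: s=float(np.median(d['range_z'][int(v)-1:int(v)+2,int(u)-1:int(u)+2]))
    else: s=(z-T[2,3])/(T[2,:3]@r)
    return T[:3,:3]@(r*s)+T[:3,3]
E
python3 - <<'E'
from h import *
snap('top','t0');snap('side','s0')
print(ctrl.read_state())
E
```

```text
{'clock': 0.1, 'qpos': array([ 1.17717415,  0.62924872,  0.0384184 ,  1.51828122, -0.02699737,
        0.99630168, -0.02000276]), 'qd': array([-1.69686593e-03, -3.43891410e-03,  6.96668211e-06, -2.44327083e-03,
        1.87543955e-03, -2.43179796e-04,  3.21765092e-04]), 'tau': array([ 3.63033651e-03, -5.64530361e+01,  1.23090897e+00, -1.93970865e+01,
        1.13161569e-02,  5.47842370e-03,  2.16803573e-05]), 'eef_pos': array([ 209.14784957, -614.83238088,  230.47952397]), 'tool_rot': array([-3.13987070e+00,  4.17480468e-06,  3.27841876e-01]), 'force': array([-0.32930104,  0.35827986, -0.34023936]), 'torque': array([-0.02438986, -0.00113708, -0.02094649]), 'gripper_force': 0.0, 'width': 85.39715929237504}
```

View pics/t0.png

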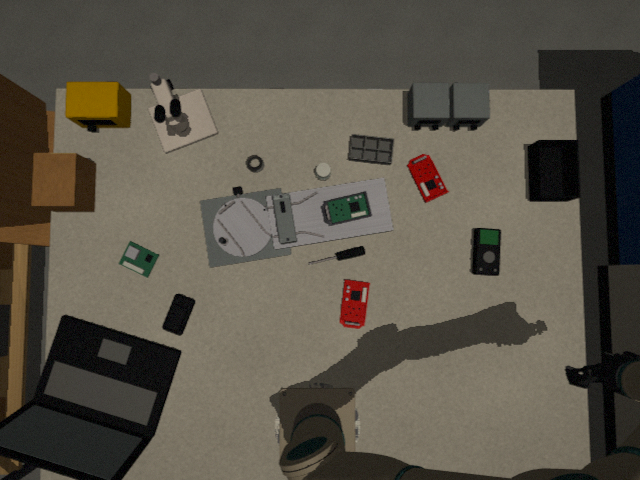

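View pics/s0.png

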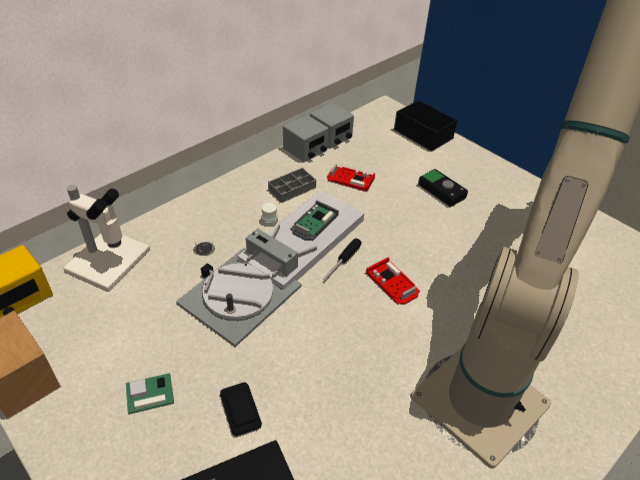

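Candidates for the carrier: dark/green one on the deck (346,208), red look-alikes (427,178) and (355,303), and the spare green board (139,258). By description it is the one at (346,208); the post is at about (222,240). I'll check both in a close crop.

Run:
```python
from h import *
d=load('t0'); im=d['image'][150:280,195:400,::-1]
cv2.imwrite('pics/t0c.png',cv2.resize(im,None,fx=3.9,fy=3.9,interpolation=cv2.INTER_CUBIC))
for u,v in [(285,218),(346,208),(222,240),(240,225),(238,190)]: print(u,v,px(d,u,v).round())
print(d['world_to_cam'],d['vfov'])
```

```text
285 218 [562.  84.  83.]
346 208 [595. -81.  40.]
222 240 [504. 251.  78.]
240 225 [549. 212.  29.]
238 190 [646. 218.  31.]
[[-2.03584456e-03 -9.99914129e-01  1.29456267e-02 -1.11614415e+01]
 [-9.96947130e-01  1.01901398e-03 -7.80729225e-02  5.18179774e+02]
 [ 7.80530266e-02 -1.30650497e-02 -9.96863596e-01  1.34096839e+03]
 [ 0.00000000e+00  0.00000000e+00  0.00000000e+00  1.00000000e+00]] 52.200653440086455
```

View pics/t0c.png

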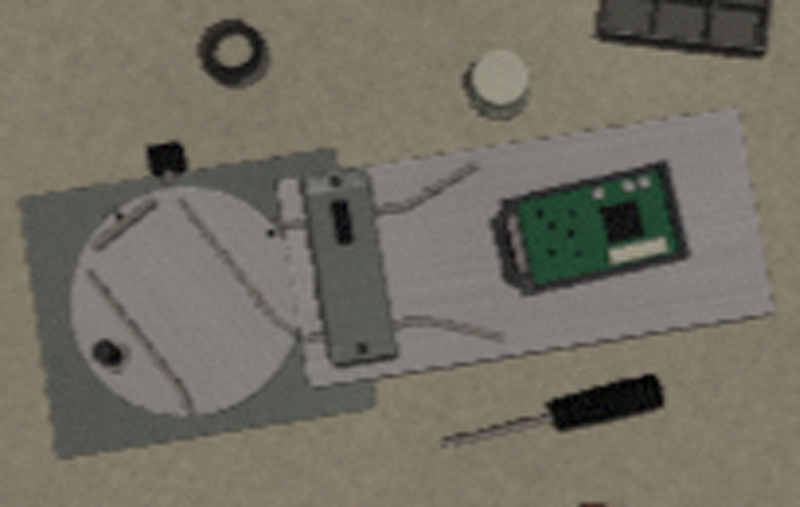

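```bash
cat >> h.py <<'E'
def cp(d,x,y,z): return px(d,195+x/3.9,150+y/3.9,z)
E
python3 - <<'E'
from h import *
d=load('t0')
A=cp(d,738,110,30);B=cp(d,773,313,30);C=cp(d,313,387,30)
br=[cp(d,*p,82) for p in [(303,180),(368,172),(397,357),(330,364)]]
print('deck',A,B,C, np.linalg.norm(A-B),np.linalg.norm(B-C)); print('bridge',np.mean(br,0))
y=(C-B)[:2]; y2=np.array([-(A-B)[1],(A-B)[0]])
for v in(y,y2): print(np.degrees(np.arctan2(v[1],v[0])))
th=np.arctan2(y[1],y[0]); u=np.array([np.cos(th),np.sin(th)]); x=np.array([u[1],-u[0]])
O=(A+B)[:2]/2+290*u; print('O',O, 'from C', C[:2]+75*x-44*u)
P=cp(d,109,349,79)[:2]; H=O+120*u
print('hub',H,'disc centre',cp(d,186,300,29),'post',P,np.linalg.norm(P-H))
q=P-H; print('joint',np.arctan2(q@u,-(q@x)))
cc=[cp(d,*p,36) for p in [(665,163),(689,258)]]
print('carrier rear corners',cc,[((c[:2]-O)@x,(c[:2]-O)@u) for c in cc])
lip=[cp(d,*p,56) for p in [(507,218),(523,277)]]
print('lip',lip,[((c[:2]-O)@x,(c[:2]-O)@u) for c in lip])
E
```

```text
deck [ 679.8680816  -188.68414854   30.        ] [ 534.06131498 -211.78999785   30.        ] [481.95208014 113.92654644  30.        ] 147.62619504523883 329.85851449155274
bridge [560.44478685  85.36422546  82.        ]
99.0893486320199
99.00472506576195
O [561.15209246  86.12145234] from C [562.96119763  82.32713373]
hub [542.19515211 204.61463532] disc centre [543.74523431 204.08733123  29.        ] post [505.44420199 248.61177114] 57.326959592201526
joint 1.0335356686385646
carrier rear corners [array([ 640.5382122 , -135.42028925,   36.        ]), array([ 572.63833334, -151.80116047,   36.        ])] [(np.float64(43.39133694463186), np.float64(-231.30086716725674)), (np.float64(-26.243696126171653), np.float64(-236.74959731294555))]
lip [array([598.36884037, -22.6545874 ,  56.        ]), array([556.99752924, -33.67590353,  56.        ])] [(np.float64(19.565583538197938), np.float64(-113.28945708327257)), (np.float64(-23.02732290463888), np.float64(-117.63676834992921))]
```

```bash
cat >> h.py <<'E'
from scipy.spatial.transform import Rotation as R
O=np.array([562.,84.5]); TH=np.radians(99.05); U=np.array([np.cos(TH),np.sin(TH)]); X=np.array([U[1],-U[0]])
def S(x,y): return O+x*X+y*U
def to(xy,z,yaw,s=None):
    "shift cm + rotvec from the measured pose (yaw deg)"
    s=s or ctrl.read_state(); r=R.from_euler('xyz',s['tool_rot'])
    q=R.from_euler('xyz',[np.pi,0,np.radians(yaw)])
    return np.round(np.r_[r.inv().apply(np.r_[xy,z]-s['eef_pos'])/10,(r.inv()*q).as_rotvec()],3)
def post(j,r=64): return S(-r*np.cos(j),120+r*np.sin(j))
E
python3 - <<'E'
from h import *
print(to((550,-150),230,90)); print(post(1.03)); print(to((510,235),230,130))
E
```

```text
[ 4.7237e+01 -3.3032e+01  1.0500e-01 -1.0000e-03 -1.0000e-03 -1.2430e+00]
[501.95579588 252.00762975]
[ 5.5848e+01 -7.0769e+01  1.7000e-01 -1.0000e-03 -2.0000e-03 -1.9410e+00]
```

Call:
step_arm(commands=[47.2,-33,0,0,0,-1.24,0.35,47.2,-33,0,0,0,-1.24,0.35,47.2,-33,0,0,0,-1.24,0.35,47.2,-33,0,0,0,-1.24,0.35,47.2,-33,0,0,0,-1.24,0.35,47.2,-33,0,0,0,-1.24,0.35,47.2,-33,0,0,0,-1.24,0.35,47.2,-33,0,0,0,-1.24,0.35,55.8,-70.8,0,0,0,-1.94,0.35,55.8,-70.8,0,0,0,-1.94,0.35])

```text
clock: 1.1
eef_pos: [458.4, -191.5, 231.0]
tool_rot: [3.141, -0.0, 1.834]
force: [1.6, -0.8, -0.5]
width: 29.6
gripper_force: 0.0
```

Run:
```python
from h import *
print(to((510,235),230,130)); print(ctrl.read_state()['eef_pos'])
```

```text
[39.829 16.092  0.122  0.    -0.    -0.435]
[ 458.35007507 -191.45324646  231.03069526]
```

Call:
step_arm(commands=[39.8,16.1,0,0,0,-0.43,0.35,39.8,16.1,0,0,0,-0.43,0.35,39.8,16.1,0,0,0,-0.43,0.35,39.8,16.1,0,0,0,-0.43,0.35,39.8,16.1,0,0,0,-0.43,0.35,39.8,16.1,0,0,0,-0.43,0.35,39.8,16.1,0,0,0,-0.43,0.35,39.8,16.1,0,0,0,-0.43,0.35,39.8,16.1,0,0,0,-0.43,0.35,39.8,16.1,0,0,0,-0.43,0.35])

```text
clock: 2.1
eef_pos: [511.5, 238.4, 231.3]
tool_rot: [3.139, -0.003, 2.265]
force: [0.4, 0.0, -0.9]
width: 29.6
gripper_force: 0.0
```

Run:
```python
from h import *
d=snap('wrist','w1'); s=ctrl.read_state(); print(s['eef_pos'],s['tool_rot'])
z=d['range_z'];f=240/np.tan(np.radians(d['vfov'])/2)
v,u=np.mgrid[:480,:640]; T=np.linalg.inv(d['world_to_cam'])
P=np.stack([(u-d['cx'])/f*z,(v-d['cy'])/f*z,z],-1)@T[:3,:3].T+T[:3,3]
m=(z>0)&(abs(P[...,2]-79)<4)&(np.hypot(P[...,0]-503,P[...,1]-250)<30)
print(m.sum(),P[m].mean(0),u[m].mean(),v[m].mean())
```

```text
[511.6628929  234.70217474 230.8823777 ] [-3.14143425e+00 -1.19729414e-03  2.26205682e+00]
294 [504.99237916 255.53762519  79.14994824] 329.09183673469386 195.0748299319728
```

View pics/w1.png

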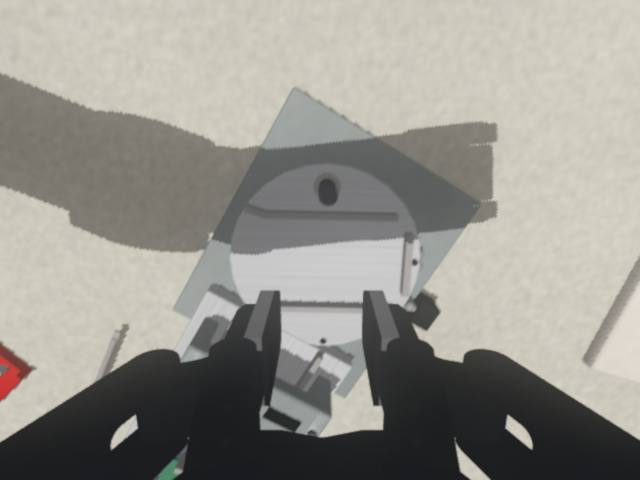

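The wrist picture shows the post top at about (328,190), disc centre near (326,254), and the fingers in front. I'll retake the measurement now that the arm is at rest.

```bash
cat >> h.py <<'E'
def cloud(d):
    z=d['range_z'];f=240/np.tan(np.radians(float(d['vfov']))/2)
    v,u=np.mgrid[:480,:640]; T=np.linalg.inv(d['world_to_cam'])
    P=np.stack([(u-d['cx'])/f*z,(v-d['cy'])/f*z,z],-1)@T[:3,:3].T+T[:3,3]
    P[z<=0]=-1e4
    return P
def loc(xy):
    q=np.asarray(xy)-O; return np.stack([q@X,q@U],-1)
E
python3 - <<'E'
from h import *
d=snap('wrist','w2'); P=cloud(d)
m=(abs(P[...,2]-79)<4)&(np.hypot(P[...,0]-503,P[...,1]-250)<30)
c=P[m].mean(0); print(m.sum(),c,loc(c[:2]), ctrl.read_state()['eef_pos'])
print('disc c',px(d,326,254,29))
# bridge top
m=(abs(P[...,2]-82)<3)&(np.hypot(P[...,0]-562,P[...,1]-84)<80); b=P[m].mean(0); print('bridge',m.sum(),b)
H=S(0,120); q=loc(c[:2])-[0,120]; print('joint',np.arctan2(q[1],-q[0]),np.hypot(*q)); print(to(c[:2],44,189.05-59))
E
```

```text
305 [505.03863393 255.55770374  79.06746589] [-29.3455313  177.88809692] [511.92689134 232.24183037 230.72417379]
disc c [541.94489015 204.40112249  29.        ]
bridge 2982 [585.25332306  97.42445096  82.39789736]
joint 1.1016157248148275 64.90140192800943
[ 2.2410e+00  9.7900e-01  1.8671e+01 -2.0000e-03  0.0000e+00 -1.1000e-02]
```

Call:
step_arm(commands=[2.2,0.95,3,0,0,0.05,0.35,2.2,0.95,8,0,0,0.05,0.35,2.2,0.95,12,0,0,0.05,0.35,2.2,0.95,12,0,0,0.05,0.35])

```text
clock: 2.6
eef_pos: [502.6, 250.4, 106.6]
tool_rot: [-3.13, 0.0, 2.206]
force: [-0.6, -1.5, 0.6]
width: 30.3
gripper_force: 0.0
```

Run:
```python
from h import *
print(to((504.5,255.2),44,126))
```

```text
[ 0.274  0.508  6.254 -0.012  0.     0.007]
```

Call:
step_arm(commands=[0,0,0,0,0,0,0.35,0,0,0,0,0,0,0.35])

```text
clock: 2.8
eef_pos: [507.5, 255.4, 113.5]
tool_rot: [3.138, 0.001, 2.206]
force: [-0.3, -0.2, -0.2]
width: 30.0
gripper_force: 0.0
```

Run:
```python
from h import *
print(to((504.5,255.2),44,126))
```

```text
[ 1.67e-01 -2.73e-01  6.95e+00  4.00e-03  1.00e-03  7.00e-03]
```

Good; descend around the post, then close to a narrow cage.

Call:
step_arm(commands=[0.15,-0.25,2,0,0,0,0.35,0.15,-0.25,4.5,0,0,0,0.35,0.15,-0.25,6.7,0,0,0,0.35,0.15,-0.25,6.7,0,0,0,0.23,0.15,-0.25,6.7,0,0,0,0.23,0.15,-0.25,6.7,0,0,0,0.23])

```text
clock: 3.4
eef_pos: [504.4, 255.8, 46.4]
tool_rot: [3.138, 0.0, 2.207]
force: [0.5, -0.1, 0.3]
width: 19.9
gripper_force: 0.0
```

Run:
```python
from h import *
s=ctrl.read_state(); print(s['eef_pos'],s['width'])
for j in (0.9,0.7,0.5,0.3,0.15,0.05,0.0,-.03): print(j,to(post(j,65),46,189.05-np.degrees(j),s))
```

```text
[504.38544288 255.78799233  46.41671915] 19.888380931813426
0.9 [-1.670e-01 -1.264e+00  3.700e-02  4.000e-03  1.000e-03 -1.920e-01]
0.7 [-5.410e-01 -2.507e+00  3.300e-02  4.000e-03  1.000e-03 -3.920e-01]
0.5 [-1.154e+00 -3.651e+00  2.900e-02  3.000e-03  1.000e-03 -5.920e-01]
0.3 [-1.982e+00 -4.650e+00  2.500e-02  3.000e-03  2.000e-03 -7.920e-01]
0.15 [-2.725e+00 -5.280e+00  2.300e-02  3.000e-03  2.000e-03 -9.420e-01]
0.05 [-3.269e+00 -5.635e+00  2.200e-02  3.000e-03  2.000e-03 -1.042e+00]
0.0 [-3.553e+00 -5.792e+00  2.200e-02  3.000e-03  2.000e-03 -1.092e+00]
-0.03 [-3.728e+00 -5.879e+00  2.100e-02  3.000e-03  2.000e-03 -1.122e+00]
```

Call:
step_arm(commands=[-0.05,-0.6,0,0,0,-0.1,0.23,-0.17,-1.26,0,0,0,-0.19,0.23,-0.35,-1.9,0,0,0,-0.29,0.23,-0.54,-2.5,0,0,0,-0.39,0.23,-0.83,-3.1,0,0,0,-0.49,0.23,-1.15,-3.65,0,0,0,-0.59,0.23,-1.55,-4.15,0,0,0,-0.69,0.23,-1.98,-4.65,0,0,0,-0.79,0.23,-2.45,-5.08,0,0,0,-0.89,0.23,-2.72,-5.28,0,0,0,-0.94,0.23])

```text
clock: 4.4
eef_pos: [478.3, 201.8, 46.0]
tool_rot: [3.14, 0.004, -3.133]
force: [-0.2, 0.5, -0.0]
width: 19.8
gripper_force: 0.4
```

Run:
```python
from h import *
s=ctrl.read_state(); print(s['eef_pos'],s['width'],s['force'])
for j in (0.05,0.0,-.03,-.05): print(j,to(post(j,65),46,189.05-np.degrees(j),s))
```

```text
[478.25243312 201.84611803  46.00696756] 19.845636608462396 [-0.16932907  0.53458718 -0.03986656]
0.05 [-0.02  -0.585  0.     0.001  0.004 -0.1  ]
0.0 [-0.06  -0.907 -0.     0.001  0.004 -0.15 ]
-0.03 [-9.200e-02 -1.099e+00 -0.000e+00  1.000e-03  4.000e-03 -1.800e-01]
-0.05 [-1.170e-01 -1.227e+00 -0.000e+00  1.000e-03  4.000e-03 -2.000e-01]
```

Call:
step_arm(commands=[0,-0.3,0,0,0,-0.05,0.23,0,-0.6,0,0,0,-0.1,0.23,-0.05,-0.85,0,0,0,-0.13,0.23,-0.1,-1.1,0,0,0,-0.15,0.23,-0.1,-1.15,0,0,0,-0.15,0.23,-0.1,-1.15,0,0,0,-0.15,0.23,-0.1,-1.0,0,0,0,-0.15,0.23,-0.1,-1.0,0,0,0,-0.15,0.23])

```text
clock: 5.2
eef_pos: [477.3, 191.1, 44.1]
tool_rot: [-3.14, -0.001, -2.986]
force: [0.8, 1.0, -0.5]
width: 19.9
gripper_force: 0.0
```

Run:
```python
from h import *
s=ctrl.read_state(); print(loc(s['eef_pos'][:2]),s['width'],s['force'],s['gripper_force'])
d=snap('top','t1'); im=d['image'][150:280,195:400,::-1]
cv2.imwrite('pics/t1c.png',cv2.resize(im,None,fx=3.9,fy=3.9,interpolation=cv2.INTER_CUBIC))
```

```text
[-66.89997307 118.59494404] 19.88413660726672 [ 0.78674237  0.9917778  -0.45084631] 0.0
```

View pics/t1c.png

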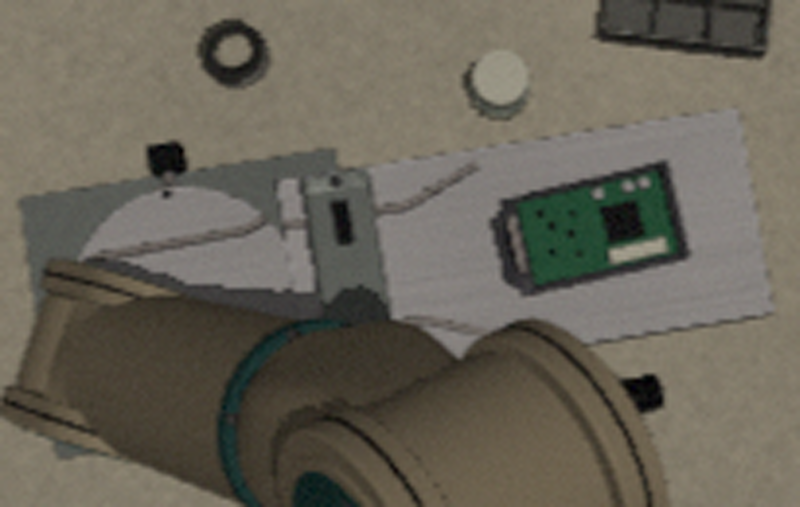

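Call:
step_arm(commands=[0,0,-3,0,0,0,0.23,0,0,-8,0,0,0,0.23,0,0,-13,0,0,0,0.35,0,0,-13,0,0,0,0.5])

```text
clock: 5.65
eef_pos: [480.4, 194.0, 179.7]
tool_rot: [3.139, 0.009, -2.986]
force: [0.1, 1.5, -0.1]
width: 41.9
gripper_force: 0.0
```

Run:
```python
from h import *
s=ctrl.read_state(); print(s['eef_pos'])
print(to(S(5,-150),170,99,s), to(S(5,-265),170,99,s))
```

```text
[480.42408808 194.02118117 179.70159317]
[-6.8800e+00 -2.7087e+01  9.6300e-01  9.0000e-03  5.0000e-03  1.5700e+00] [-6.9040e+00 -3.8587e+01  9.3300e-01  9.0000e-03  5.0000e-03  1.5700e+00]
```

Call:
step_arm(commands=[-6.9,-38.6,0.5,0,0,1.57,0.5,-6.9,-38.6,0.5,0,0,1.57,0.5,-6.9,-38.6,0.5,0,0,1.57,0.5,-6.9,-38.6,0.5,0,0,1.57,0.5,-6.9,-38.6,0.5,0,0,1.57,0.5,-6.9,-38.6,0.5,0,0,1.57,0.5,-6.9,-38.6,0.5,0,0,1.57,0.5,-6.9,-38.6,0.5,0,0,1.57,0.5,-6.9,-38.6,0.5,0,0,1.57,0.5,-6.9,-38.6,0.5,0,0,1.57,0.5])

```text
clock: 6.65
eef_pos: [604.8, -181.2, 167.8]
tool_rot: [-3.139, -0.0, 1.788]
force: [0.1, 1.7, 0.6]
width: 42.7
gripper_force: 0.0
```

Call:
step_arm(commands=[0,0,0,0,0,0.1,0.5,0,0,0,0,0,0.1,0.5,0,0,0,0,0,0.1,0.5])

```text
clock: 6.95
eef_pos: [605.4, -178.7, 168.7]
tool_rot: [-3.14, -0.0, 1.7]
force: [0.7, 0.2, 0.3]
width: 42.8
gripper_force: 0.0
```

Run:
```python
from h import *
d=snap('wrist','w3'); P=cloud(d); s=ctrl.read_state(); print(loc(s['eef_pos'][:2]),s['eef_pos'],s['tool_rot'])
g=d['image'].astype(int); 
L=loc(P[...,:2]); 
for n,lo,hi,y0,y1 in (('wall',45,50,-260,-200),('lip',53,59,-135,-95)):
    m=(P[...,2]>lo)&(P[...,2]<hi)&(abs(L[...,0])<60)&(L[...,1]>y0)&(L[...,1]<y1)
    q=L[m]; print(n,m.sum(), q.min(0) if len(q) else '',q.max(0) if len(q) else '',q.mean(0))
```

```text
[   1.54178626 -266.79073471] [ 605.48779565 -178.72705952  168.8690881 ] [-3.14047765e+00 -1.22870767e-04  1.70007324e+00]
wall 1865 [ -25.0395484  -233.85804047] [  45.06679018 -200.00313225] [   5.93936958 -220.91746993]
lip 0   [nan nan]<stdin>:7: RuntimeWarning: Mean of empty slice.
  ret = um.true_divide(
```

View pics/w3.png

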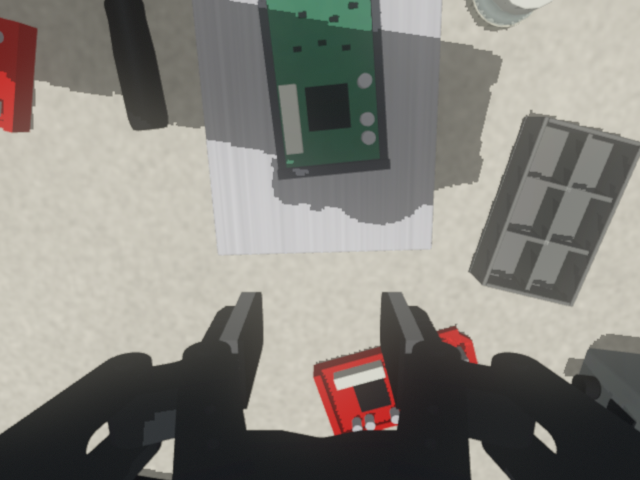

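Run:
```python
from h import *
print(to(S(8,-263),36,99.05))
```

```text
[ 3.9600e-01  6.5000e-01  1.3286e+01 -1.0000e-03 -0.0000e+00 -2.9000e-02]
```

Call:
step_arm(commands=[0.4,0.65,4,0,0,-0.03,0.5,0.4,0.65,9,0,0,-0.03,0.5,0.4,0.65,12,0,0,-0.03,0.5,0.4,0.65,13.3,0,0,-0.03,0.5,0.4,0.65,13.3,0,0,-0.03,0.5,0.4,0.65,13.3,0,0,-0.03,0.5])

```text
clock: 7.6
eef_pos: [613.0, -174.1, 37.6]
tool_rot: [3.139, 0.001, 1.728]
force: [0.8, 0.3, 0.6]
width: 43.0
gripper_force: 0.0
```

Run:
```python
from h import *
s=ctrl.read_state();print(loc(s['eef_pos'][:2]),s['eef_pos'],s['force']);print(to(S(8,-200),36,99.05),to(S(5,-150),36,99.05))
```

```text
[   9.72253191 -263.42155506] [ 613.03674329 -174.11302004   37.58975902] [0.75778709 0.30992178 0.63842934]
[ 6.342e+00 -1.760e-01  1.550e-01  2.000e-03  1.000e-03 -1.000e-03] [ 1.1342e+01 -4.7900e-01  1.5200e-01  2.0000e-03  1.0000e-03 -1.0000e-03]
```

Push the first 100 mm.

Call:
step_arm(commands=[1,0,0.1,0,0,0,0.5,2,0,0.1,0,0,0,0.5,3,-0.1,0.1,0,0,0,0.5,4,-0.15,0.1,0,0,0,0.5,5,-0.2,0.1,0,0,0,0.5,6,-0.25,0.1,0,0,0,0.5,7,-0.3,0.1,0,0,0,0.5,8,-0.4,0.1,0,0,0,0.5,9,-0.5,0.1,0,0,0,0.5,9,-0.5,0.1,0,0,0,0.5])

```text
clock: 8.6
eef_pos: [592.0, -82.7, 35.1]
tool_rot: [-3.141, -0.002, 1.731]
force: [-0.1, -0.2, -0.3]
width: 42.9
gripper_force: 0.0
```

Run:
```python
from h import *
s=ctrl.read_state();print(loc(s['eef_pos'][:2]),s['eef_pos'],s['force'])
d=snap('wrist','w4')
d=snap('top','t2'); im=d['image'][150:280,195:400,::-1]
cv2.imwrite('pics/t2c.png',cv2.resize(np.hstack([im]),None,fx=3.9,fy=3.9,interpolation=cv2.INTER_CUBIC))
w=load('w4')['image'][:,:,::-1]; t=cv2.resize(im,(640,406)); cv2.imwrite('pics/c2.png',cv2.resize(np.vstack([w,t]),None,fx=.67,fy=.67))
```

```text
[   3.35839471 -169.81388657] [592.02768803 -82.67168671  35.0752794 ] [-0.1488908  -0.17469812 -0.26418073]
```

View pics/c2.png

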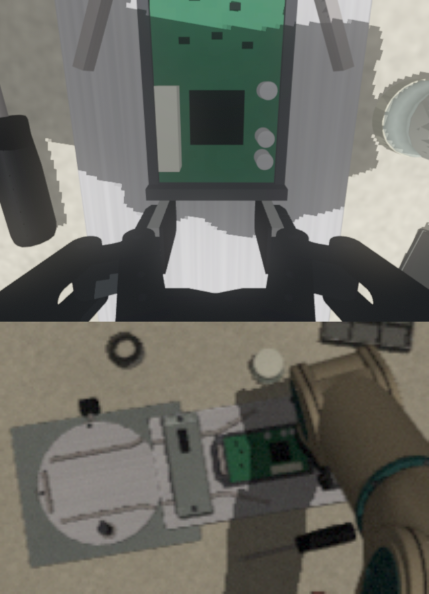

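The top view shows the turntable in line and the carrier square at the funnel mouth, with the wrist view showing both fingers on its rear wall. Push on.

Call:
step_arm(commands=[1,0,0,0,0,0,0.5,2,-0.05,0,0,0,0,0.5,3,-0.1,0,0,0,0,0.5,4,-0.2,0,0,0,0,0.5,5,-0.3,0,0,0,0,0.5,6,-0.3,0,0,0,0,0.5,7,-0.3,0,0,0,0,0.5,8,-0.3,0,0,0,0,0.5,8,-0.3,0,0,0,0,0.5])

```text
clock: 9.6
eef_pos: [577.3, -4.6, 35.5]
tool_rot: [3.141, -0.002, 1.731]
force: [-0.2, -0.0, 0.3]
width: 42.9
gripper_force: 0.0
```

Run:
```python
from h import *
s=ctrl.read_state();print(loc(s['eef_pos'][:2]),s['eef_pos'],s['force']);print(to(S(0,-62),36,99.05))
```

```text
[  1.06029737 -90.4211504 ] [577.27001296  -4.62875728  35.48151548] [-0.22075382 -0.02220811  0.30830148]
[ 2.842e+00 -1.010e-01 -4.700e-02  0.000e+00 -2.000e-03  2.000e-03]
```

Call:
step_arm(commands=[1,0,0,0,0,0,0.5,2,-0.1,0,0,0,0,0.5,2.8,-0.1,0,0,0,0,0.5,2.8,-0.1,0,0,0,0,0.5,2.8,-0.1,0,0,0,0,0.5,2.3,-0.1,-0.5,0,0,0,0.5,1.8,-0.1,-4,0,0,0,0.5,1.8,-0.1,-9,0,0,0,0.5,1.8,-0.1,-13,0,0,0,0.5,1.8,-0.1,-13,0,0,0,0.35])

```text
clock: 10.6
eef_pos: [577.7, 10.0, 171.3]
tool_rot: [3.13, 0.001, 1.726]
force: [1.1, 0.7, 0.1]
width: 30.6
gripper_force: 0.0
```

Run:
```python
from h import *
s=ctrl.read_state();print(loc(s['eef_pos'][:2]),s['eef_pos'],s['force']);print(to(S(0,60),168,99.05))
```

```text
[  3.75356809 -76.05947536] [577.67071765   9.97777732 171.31731872] [1.06415395 0.71906298 0.13560084]
[ 1.3605e+01 -4.1300e-01  3.1200e-01  1.1000e-02  1.0000e-03 -3.0000e-03]
```

Call:
step_arm(commands=[4,-0.3,0,0,0,0,0.35,8,-0.4,0,0,0,0,0.35,8,-0.4,0,0,0,0,0.35,8,-0.4,0,0,0,0,0.35])

```text
clock: 11.0
eef_pos: [556.8, 89.1, 165.2]
tool_rot: [-3.141, 0.0, 1.73]
force: [-0.7, -0.7, 0.1]
width: 30.0
gripper_force: 0.0
```

Run:
```python
from h import *
d=snap('wrist','w5'); P=cloud(d); L=loc(P[...,:2]); s=ctrl.read_state();print(loc(s['eef_pos'][:2]),s['eef_pos'])
m=(P[...,2]>52)&(P[...,2]<60)&(abs(L[...,0])<30)&(L[...,1]>25)&(L[...,1]<110)
q=L[m]; print(m.sum(),q.min(0),q.max(0),np.median(q,0)); print(to(S(0,45),150,99.05,s))
```

```text
[-4.37052826  3.83971013] [557.07990619  87.60444326 165.05693528]
751 [-18.52484219  62.58388883] [20.98764806 68.34065939] [ 1.23224643 65.48858706]
[ 4.118e+00  4.320e-01  1.501e+00 -1.000e-03  1.000e-03 -1.000e-03]
```

View pics/w5.png

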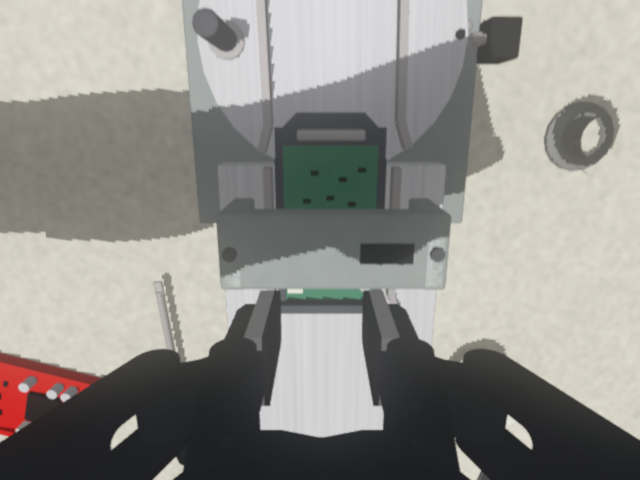

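Call:
step_arm(commands=[4.1,0.45,4,0,0,0,0.25,4.1,0.45,4,0,0,0,0.25,4.1,0.45,6,0,0,0,0.25,4.1,0.45,6,0,0,0,0.25,4.1,0.45,6,0,0,0,0.25])

```text
clock: 11.55
eef_pos: [555.3, 128.2, 105.2]
tool_rot: [-3.141, 0.001, 1.726]
force: [0.3, 0.0, 0.5]
width: 21.3
gripper_force: 0.0
```

Run:
```python
from h import *
s=ctrl.read_state();print(loc(s['eef_pos'][:2]),s['eef_pos']);print(to(S(0.5,45),42.5,99.05,s))
```

```text
[ 0.22575305 44.16831417] [555.27542921 128.15399282 105.18813963]
[ 8.900e-02  3.400e-02  6.269e+00 -1.000e-03  1.000e-03 -3.000e-03]
```

Call:
step_arm(commands=[0.1,0,2.5,0,0,0,0.25,0.1,0,4.5,0,0,0,0.25,0.1,0,5.8,0,0,0,0.25,0.1,0,6.2,0,0,0,0.25,0.1,0,6.2,0,0,0,0.25,0.1,0,6.2,0,0,0,0.25])

```text
clock: 12.15
eef_pos: [555.8, 130.9, 44.2]
tool_rot: [3.14, -0.0, 1.728]
force: [0.8, -0.1, 0.5]
width: 21.6
gripper_force: 0.0
```

Run:
```python
from h import *
s=ctrl.read_state();print(loc(s['eef_pos'][:2]),s['eef_pos'],s['force'])
```

```text
[ 1.14132601 46.82789522] [555.76126228 130.9244822   44.21309465] [ 0.82436543 -0.07657631  0.51226391]
```

Call:
step_arm(commands=[1,-0.1,0.1,0,0,0,0.25,2,-0.1,0.1,0,0,0,0.25,3,-0.1,0.1,0,0,0,0.25,4,-0.1,0.1,0,0,0,0.25,5,-0.1,0.1,0,0,0,0.25,6,-0.1,0.1,0,0,0,0.25,7,-0.1,0.1,0,0,0,0.25,8,-0.1,0.1,0,0,0,0.25,9,-0.1,0.1,0,0,0,0.25,9.5,-0.1,0.1,0,0,0,0.25])

```text
clock: 13.15
eef_pos: [538.8, 226.3, 42.4]
tool_rot: [3.141, -0.001, 1.729]
force: [0.9, -4.8, 4.9]
width: 21.5
gripper_force: 2.4
```

Run:
```python
from h import *
s=ctrl.read_state();print(loc(s['eef_pos'][:2]),s['eef_pos'],s['force'])
```

```text
[ -0.58425437 143.66833959] [538.82451676 226.28797597  42.38911374] [ 0.87824411 -4.84212547  4.88214538]
```

Call:
step_arm(commands=[0.5,0,-0.05,0,0,0,0.25,0.9,0,-0.05,0,0,0,0.25,1.2,0,-0.05,0,0,0,0.25,1.4,0,-0.05,0,0,0,0.25,1.4,0,-0.05,0,0,0,0.25])

```text
clock: 13.65
eef_pos: [536.7, 239.2, 42.7]
tool_rot: [-3.141, -0.001, 1.728]
force: [0.1, 0.7, 0.2]
width: 21.4
gripper_force: 0.0
```

Run:
```python
from h import *
s=ctrl.read_state();print(loc(s['eef_pos'][:2]),s['eef_pos'],s['force'])
```

```text
[ -0.67705435 156.7954901 ] [536.66801947 239.23711539  42.67575554] [0.10261776 0.6979257  0.18380404]
```

Call:
step_arm(commands=[0.2,0,0,0,0,0,0.25,0.4,0,0,0,0,0,0.25,0.4,0,0,0,0,0,0.25])

```text
clock: 13.95
eef_pos: [536.3, 242.8, 42.8]
tool_rot: [3.141, -0.001, 1.728]
force: [-0.6, 0.5, -0.5]
width: 21.2
gripper_force: 0.2
```

Call:
step_arm(commands=[0.15,0,0,0,0,0,0.25,0.3,0,0,0,0,0,0.25,0.3,0,0,0,0,0,0.25])

```text
clock: 14.25
eef_pos: [536.2, 243.2, 42.8]
tool_rot: [-3.141, 0.003, 1.727]
force: [0.6, -5.6, 0.6]
width: 21.1
gripper_force: 2.5
```

Run:
```python
from h import *
s=ctrl.read_state();print(loc(s['eef_pos'][:2]),s['force'])
d=snap('wrist','w6'); P=cloud(d); L=loc(P[...,:2])
for n,lo,hi in(('lip',52,60),('stop',38.5,44)):
    m=(P[...,2]>lo)&(P[...,2]<hi)&(abs(L[...,0])<22)&(L[...,1]>162)&(L[...,1]<205); q=L[m]
    if len(q): print(n,len(q),np.percentile(q[:,1],[1,10,50,90,99]))
```

```text
[ -0.49097109 160.7826322 ] [ 0.5818333  -5.64378906  0.63826821]
lip 2890 [165.51871576 168.45995946 174.50242086 177.38068017 177.83935516]
stop 2866 [176.95738744 177.40262058 190.27507052 193.52225456 194.21924998]
```

View pics/w6.png

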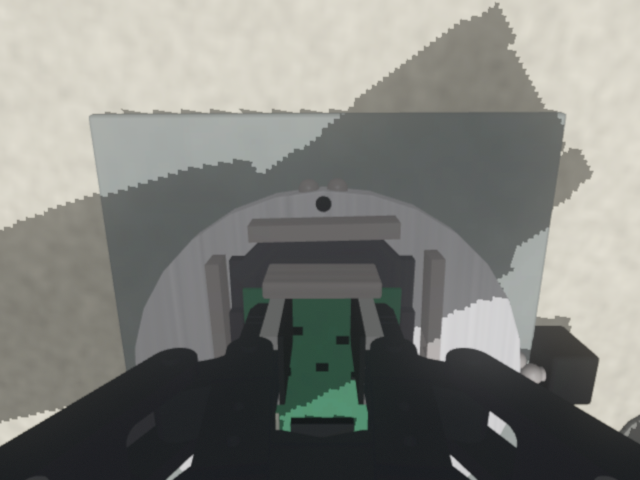

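The wrist view shows the plate's front edge (y≈241) on the end stop (bar at y≈230); force and depth (lip front 177 mm) agree it is home. Press a touch, back off, lift.

Call:
step_arm(commands=[0.1,0,0,0,0,0,0.25,0.1,0,0,0,0,0,0.25,-0.3,0,0,0,0,0,0.25,-0.7,0,-0.5,0,0,0,0.25,-0.7,0,-4,0,0,0,0.25,-0.7,0,-9,0,0,0,0.25,-0.7,0,-11,0,0,0,0.25,-0.7,0,-11,0,0,0,0.35])

```text
clock: 15.1
eef_pos: [539.1, 240.6, 157.0]
tool_rot: [3.134, -0.004, 1.728]
force: [-0.3, 0.4, 0.5]
width: 29.8
gripper_force: 0.0
```

Run:
```python
from h import *
s=ctrl.read_state();print(loc(s['eef_pos'][:2]),s['eef_pos']);print(to(post(0,64),130,189.05,s))
```

```text
[  1.94738576 157.71447838] [539.11523562 240.55747839 156.98098794]
[-3.784e+00 -6.613e+00  2.634e+00  9.000e-03  3.000e-03 -1.571e+00]
```

Call:
step_arm(commands=[-3.8,-6.6,0,0,0,-1.57,0.35,-3.8,-6.6,0,0,0,-1.57,0.35,-3.8,-6.6,0,0,0,-1.57,0.35,-3.8,-6.6,0,0,0,-1.57,0.35,-3.8,-6.6,0,0,0,-1.57,0.35,-3.8,-6.6,0,0,0,-1.57,0.35,-3.8,-6.6,0,0,0,-1.57,0.35,-3.8,-6.6,0,0,0,-1.57,0.35,-3.8,-6.6,0,0,0,-1.57,0.35,-3.8,-6.6,0,0,0,-1.57,0.35])

```text
clock: 16.1
eef_pos: [477.0, 190.8, 152.2]
tool_rot: [3.141, -0.001, -3.049]
force: [0.1, 0.2, -0.3]
width: 29.9
gripper_force: 0.0
```

Call:
step_arm(commands=[0,0,0,0,0,-0.07,0.35,0,0,0,0,0,-0.07,0.35,0,0,0,0,0,-0.07,0.35])

```text
clock: 16.4
eef_pos: [477.3, 190.6, 152.4]
tool_rot: [3.141, -0.001, -2.987]
force: [1.1, 0.2, -0.3]
width: 29.8
gripper_force: 0.0
```

Run:
```python
from h import *
d=snap('wrist','w7'); P=cloud(d); L=loc(P[...,:2]); s=ctrl.read_state(); print(loc(s['eef_pos'][:2]),s['eef_pos'],s['tool_rot'])
m=(abs(P[...,2]-79)<4)&(np.hypot(L[...,0]+64,L[...,1]-120)<25)
print(m.sum(), L[m].mean(0) if m.any() else '')
print(to(post(0,64),46,189.05,s))
```

```text
[-66.88164991 118.08441956] [477.37668432 190.59420191 152.49829122] [ 3.14130097e+00 -7.16462481e-04 -2.98669710e+00]
500 [-62.62882848 120.73192285]
[-2.950e-01  1.890e-01  1.065e+01  0.000e+00 -1.000e-03 -3.000e-03]
```

Call:
step_arm(commands=[-0.35,0.2,3,0,0,0,0.35,-0.35,0.2,6,0,0,0,0.35,-0.35,0.2,9,0,0,0,0.35,-0.35,0.2,10.6,0,0,0,0.35,-0.35,0.2,10.6,0,0,0,0.23,-0.35,0.2,10.6,0,0,0,0.23,-0.35,0.2,10.6,0,0,0,0.23])

```text
clock: 17.15
eef_pos: [481.6, 193.6, 47.9]
tool_rot: [3.141, 0.002, -2.986]
force: [-0.3, -0.2, 0.5]
width: 19.7
gripper_force: 0.0
```

Run:
```python
from h import *
s=ctrl.read_state(); print(loc(s['eef_pos'][:2]),s['eef_pos'],s['width'],s['force'])
for j in np.r_[.1:1.01:.1]: print(round(j,2),to(post(j,64.5),46,189.05-np.degrees(j),s)[[0,1,2,5]])
```

```text
[-62.27476697 120.42096465] [481.55868829 193.62630617  47.87732882] 19.748486243552254 [-0.27093141 -0.19261693  0.48728003]
0.1 [0.192 0.601 0.188 0.098]
0.2 [0.097 1.239 0.188 0.198]
0.3 [-0.062  1.864  0.189  0.298]
0.4 [-0.281  2.47   0.19   0.398]
0.5 [-0.561  3.051  0.191  0.498]
0.6 [-0.897  3.601  0.192  0.598]
0.7 [-1.286  4.115  0.193  0.698]
0.8 [-1.724  4.588  0.194  0.798]
0.9 [-2.208  5.015  0.195  0.898]
1.0 [-2.732  5.391  0.196  0.998]
```

Call:
step_arm(commands=[0.15,0.3,0.1,0,0,0.05,0.23,0.15,0.6,0.1,0,0,0.1,0.23,0.12,0.9,0.1,0,0,0.15,0.23,0.1,1.24,0.1,0,0,0.2,0.23,-0.06,1.86,0.1,0,0,0.3,0.23,-0.28,2.47,0.1,0,0,0.4,0.23,-0.56,3.05,0.1,0,0,0.5,0.23,-0.9,3.6,0.1,0,0,0.6,0.23,-1.29,4.1,0.1,0,0,0.7,0.23,-1.72,4.58,0.1,0,0,0.8,0.23])

```text
clock: 18.15
eef_pos: [490.3, 241.1, 46.9]
tool_rot: [-3.142, -0.0, 2.493]
force: [-2.7, 0.2, -0.9]
width: 19.5
gripper_force: 0.8
```

Run:
```python
from h import *
s=ctrl.read_state(); q=loc(s['eef_pos'][:2])-[0,120]; print(np.hypot(*q),np.arctan2(q[1],-q[0]),s['eef_pos'],s['width'],s['force'])
for j in np.r_[.9:1.5:.1,1.55,1.57,1.6,1.63]: print(round(j,2),to(post(j,64.5),46,189.05-np.degrees(j),s)[[0,1,2,5]])
```

```text
65.11771227479205 0.783198231445003 [490.32574953 241.11935599  46.86587112] 19.457282730829778 [-2.70873553  0.16011822 -0.93453063]
0.9 [-0.088  0.754  0.087  0.094]
1.0 [-0.181  1.392  0.086  0.194]
1.1 [-0.336  2.018  0.086  0.294]
1.2 [-0.554  2.625  0.086  0.394]
1.3 [-0.831  3.207  0.086  0.494]
1.4 [-1.164  3.759  0.086  0.594]
1.55 [-1.763  4.517  0.086  0.744]
1.57 [-1.852  4.611  0.086  0.764]
1.6 [-1.988  4.749  0.086  0.794]
1.63 [-2.128  4.882  0.086  0.824]
```

Call:
step_arm(commands=[-0.09,0.75,0,0,0,0.1,0.23,-0.18,1.4,0,0,0,0.2,0.23,-0.34,2.0,0,0,0,0.3,0.23,-0.55,2.6,0,0,0,0.4,0.23,-0.83,3.2,0,0,0,0.5,0.23,-1.16,3.76,0,0,0,0.6,0.23,-1.35,4.0,0,0,0,0.65,0.23,-1.56,4.27,0,0,0,0.7,0.23,-1.76,4.5,0,0,0,0.74,0.23,-1.9,4.65,0,0,0,0.76,0.23])

```text
clock: 19.15
eef_pos: [532.7, 267.4, 46.6]
tool_rot: [-3.14, -0.001, 1.737]
force: [-4.2, 0.8, 2.4]
width: 19.4
gripper_force: 1.8
```

Run:
```python
from h import *
s=ctrl.read_state(); q=loc(s['eef_pos'][:2])-[0,120]; print(np.hypot(*q),np.arctan2(q[1],-q[0]),s['eef_pos'],s['width'],s['force'])
for j in [1.57,1.6,1.63]: print(round(j,2),to(post(j,64.5),46,189.05-np.degrees(j),s)[[0,1,2,5]])
```

```text
65.1962158113653 1.5681684157351339 [532.70015421 267.36361956  46.58913632] 19.439389186464098 [-4.21295955  0.76179633  2.41361139]
1.57 [-0.07   0.012  0.059  0.007]
1.6 [-0.074  0.205  0.059  0.037]
1.63 [-0.084  0.398  0.058  0.067]
```

Call:
step_arm(commands=[-0.07,0.15,0,0,0,0,0.23,-0.07,0.3,0,0,0,0,0.23,-0.07,0.35,0,0,0,0,0.23,-0.07,0.35,0,0,0,0,0.23,-0.07,0.15,0,0,0,0,0.23,-0.07,0.05,0,0,0,0,0.35,-0.07,0.05,0,0,0,0,0.35,-0.07,0.05,-4,0,0,0,0.35,-0.07,0.05,-9,0,0,0,0.35,-5,0.05,-14,0,0,0,0.35])

```text
clock: 20.15
eef_pos: [539.7, 238.1, 174.5]
tool_rot: [3.138, -0.006, 1.746]
force: [0.6, 0.0, 0.8]
width: 29.9
gripper_force: 0.0
```

Run:
```python
from h import *
s=ctrl.read_state();print(s['eef_pos'],s['force']); print(to(S(-130,60),240,99.05,s))
```

```text
[539.73072878 238.13807928 174.45382696] [0.58896483 0.04384031 0.83725401]
[-9.2490e+00 -1.3358e+01 -6.6610e+00  4.0000e-03 -6.0000e-03  1.8000e-02]
```

Move back over the lane to view the result with the wrist camera.

Call:
step_arm(commands=[-4,0,-3,0,0,0,0.35,-8,0,-6,0,0,0,0.35,-12,0,-8,0,0,0,0.35,-15,0,-8,0,0,0,0.35,-15,0,-8,0,0,0,0.35,-15,0,-8,0,0,0,0.35,-15,0,-8,0,0,0,0.35])

```text
clock: 20.85
eef_pos: [564.8, 85.1, 251.2]
tool_rot: [-3.141, -0.001, 1.74]
force: [-0.3, -0.3, 0.4]
width: 30.0
gripper_force: 0.0
```

Run:
```python
from h import *
d=snap('wrist','w8'); P=cloud(d); L=loc(P[...,:2])-[0,120]
m=(abs(P[...,2]-79)<4)&(np.hypot(*np.moveaxis(L,-1,0))<80)&(L[...,1]>30); q=L[m].mean(0); print('post',m.sum(),q,np.arctan2(q[1],-q[0]))
m=(P[...,2]>53)&(P[...,2]<59)&(L[...,0]>30)&(L[...,0]<75)&(abs(L[...,1])<30); q=L[m]; print('lip',m.sum(),q.min(0),q.max(0))
pts=q.astype(np.float32); print(cv2.minAreaRect(pts)); print(ctrl.read_state()['force'])
```

```text
post 0 [nan nan] nan
lip 487 [ 51.41274275 -17.47606859] [58.31388605 22.06707283]
((54.822669982910156, 2.281932830810547), (39.59431838989258, 6.382754802703857), 88.12361907958984)
[-0.17285918  0.61030366  0.93468017]<stdin>:3: RuntimeWarning: Mean of empty slice.
  ret = um.true_divide(
```

View pics/w8.png

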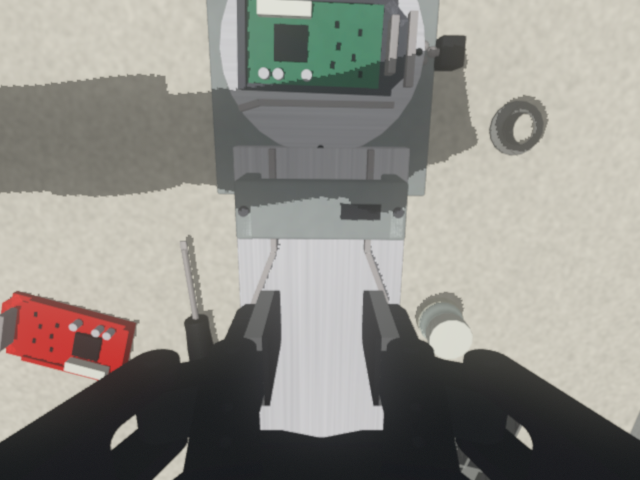

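Run:
```python
from h import *
d=load('w8'); P=cloud(d); L=loc(P[...,:2])-[0,120]
def rect(n,m):
    q=L[m].astype(np.float32); print(n,len(q),cv2.minAreaRect(q) if len(q) else '')
z=P[...,2]
rect('stop',(z>39)&(z<44)&(L[...,0]>63)&(L[...,0]<76)&(abs(L[...,1])<32))
rect('wall',(z>39.5)&(z<44)&(L[...,0]>-70)&(L[...,0]<40)&(L[...,1]<-36)&(L[...,1]>-48))
rect('bridge',(abs(z-82)<3)&(abs(L[...,0])<90)&(L[...,1]>-150)&(L[...,1]<-90))
```

```text
stop 637 ((70.96179962158203, 0.9418525695800781), (54.10564041137695, 6.84386682510376), 89.81787109375)
wall 872 ((-12.418331146240234, -39.470916748046875), (104.37317657470703, 8.661626815795898), 2.345310688018799)
bridge 9807 ((2.405628204345703, -118.39027404785156), (129.94322204589844, 45.281036376953125), 0.14475376904010773)
```

The wrist view and depth agree. The stop bar is within 0.2° of crosswise, the lip-to-stop distance is about 16 mm (home), and the gripper is clear. Handing in.

```bash
python3 -c "
from h import *
print(ctrl.finish_job())"
```

```text
the job is handed in; nothing more can be done
None
```

I handed the job in at about 21 s of robot time. The turntable sits in its crosswise detent with the carrier flat and home against the end stop, and I didn't touch the other things on the bench. The hand-in returned no verdict, so this rests on my last wrist-camera measurements.

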